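# Push the row of cells home and bolt it in

## Task

In the plywood magazine, push the row of five capped cells along the rail as one train, pushing only on the back of the last cell, until they are fully home against the end stop; then push the sliding bolt's knob so that the bolt goes fully across the rail behind them. Only push with the fingertips, taking nothing between the fingers: do not touch the four other cells, do not lift or tip any cell, and leave the spare cells and all the other things where they stand.

Things in the scene. Friction and masses are not known exactly. Their poses are not given: they have to be found in the camera images.
- jig: fixed plywood magazine plate, 430 x 290 mm, 18 mm thick, flat on the table. Origin on the table top under the rail's centre line; plate x runs along the rail towards the end stop, y across the rail towards the bolt's knob, z up. Coordinates called 'plate x, y, z' in the other entries are in this frame, in mm.
- rail_mouth (a point): open end of the rail, on the channel floor, at plate x = -200, y = 0, z = 18. The rail is a straight channel from here to the stop between two aluminium guide bars: inner faces at plate y = -17 and +17, bars 10 mm wide, tops at z = 34 (16 mm above the channel floor).
- stop_face (a point): foot of the end stop's face, at plate x = 150, y = 0, z = 18. The stop is a plywood block 70 mm wide, top at z = 68. Five cells pressed against it have their centres at plate x = 134, 102, 70, 38 and 6; the back of the last is then at x = -10.
- keeper (a point): centre of the top of the bolt's keeper, a fixed aluminium block beside the rail at plate x = -37 to -1, y = 43 to 73, top at z = 50; the bolt slides through it.
- cell1: upright round cell: frosted pale plastic sleeve with a bevelled metal cap, 32 mm diameter, 55 mm high, about 60 g; origin at the centre of its underside. It stands in the channel on the plate, first of the train, nearest the end stop. The five touch one another in a straight row and start 50 to 95 mm short of home.
- cell2: upright round cell: frosted pale plastic sleeve with a bevelled metal cap, 32 mm diameter, 55 mm high, about 60 g; origin at the centre of its underside. It stands in the channel on the plate, second of the train.
- cell3: upright round cell: frosted pale plastic sleeve with a bevelled metal cap, 32 mm diameter, 55 mm high, about 60 g; origin at the centre of its underside. It stands in the channel on the plate, third (middle) of the train.
- cell4: upright round cell: frosted pale plastic sleeve with a bevelled metal cap, 32 mm diameter, 55 mm high, about 60 g; origin at the centre of its underside. It stands in the channel on the plate, fourth of the train.
- cell5: upright round cell: frosted pale plastic sleeve with a bevelled metal cap, 32 mm diameter, 55 mm high, about 60 g; origin at the centre of its underside. It stands in the channel on the plate, fifth and last of the train, farthest from the end stop: the one to push on, from behind.
- bolt_knob (a point): the sliding bolt's knob: upright dark steel pin, 16 mm diameter, 30 mm high, near the outer end of the bolt. The point is on its axis; the knob spans 44.5 to 74.5 mm above the table, the point at 59.5 mm. It moves only across the rail, along plate x = -19: plate y = 125 with the bolt fully withdrawn, 70 fully across.
- bolt_tip (a point): middle of the bolt's inner end. The bolt is a flat steel bar 12 mm wide, 95 mm long, 10 mm thick, its underside 34.5 mm above the table; it reaches from 85 mm inside the knob's axis to 10 mm outside it. Tip at plate y = 40 when fully withdrawn, -15 fully across; then it lies at plate x = -25 to -13, 3 mm behind the last cell when home.
- bolt (a joint): travel of the bolt in m: 0 fully withdrawn, 0.055 fully across the rail (it stops there). Stays where it is left; friction about 1.2 N.
- spare_a: upright round cell: frosted pale plastic sleeve with a bevelled metal cap, 32 mm diameter, 55 mm high, about 60 g; origin at the centre of its underside. A spare standing on the plate beside the rail, on the side away from the bolt's knob; not part of the work
- spare_b: upright round cell: frosted pale plastic sleeve with a bevelled metal cap, 32 mm diameter, 55 mm high, about 60 g; origin at the centre of its underside. Another spare standing on the plate beside the rail; not part of the work
- brass_head: brass hexagonal press head, 38 mm across corners, 34 mm high with a 20 mm spigot on top (46 mm in all), standing on the plate on the bolt knob's side, near the stop; origin at its underside; not part of the work
- hex_bolt: steel hexagon-head bolt standing on its head (24 mm wide, 55 mm high) on the plate beside the rail; origin at its underside; not part of the work
- cap_jar: jar, 72 mm diameter, 85 mm high, on the table left of the plate; origin at its underside; not part of the work
- wrench: steel wrench 180 mm long lying on the table right of the plate; not part of the work
- nut: square steel nut, 30 x 30 x 12 mm, lying on the table right of the plate; origin at its underside; not part of the work
Things that resemble listed ones, but are neither listed nor needed, are in the scene too. Leave any purple look-alike of the cell1 alone.

How it is judged:
On the way, in this order (a step that is already met when the one before it is completed fails the run):
1. all five cells are home against the end stop (each within 4 mm), the bolt still drawn back (x of cell1 in the frame of jig above 0.13 m and x of cell2 in the frame of jig above 0.098 m and x of cell3 in the frame of jig above 0.066 m and x of cell4 in the frame of jig above 0.034 m and x of cell5 in the frame of jig above 0.002 m and value of joint bolt below 0.022 m), for 0.2 s.
2. the bolt is fully across the rail behind them (x of cell1 in the frame of jig above 0.13 m and x of cell2 in the frame of jig above 0.098 m and x of cell3 in the frame of jig above 0.066 m and x of cell4 in the frame of jig above 0.034 m and x of cell5 in the frame of jig above 0.002 m and value of joint bolt above 0.05 m), for 0.2 s.
At the end, for the whole second after the job is handed in: All five cells stand upright (within 0.1 rad) on the plate in the channel, each within 4 mm of its place in a closed row against the end stop, at rest; the bolt is across the rail with at least 50 of its 55 mm travel (all of step 2 and y of cell1 in the frame of jig between -0.005 and 0.005 m and z of each of cell1, cell2, cell3, cell4, cell5 in the frame of jig below 0.022 m and angle between each of cell1, cell2, cell3, cell4, cell5's own z axis and vertical below 0.1 rad and y of cell2 in the frame of jig between -0.005 and 0.005 m and y of cell3 in the frame of jig between -0.005 and 0.005 m and y of cell4 in the frame of jig between -0.005 and 0.005 m and y of cell5 in the frame of jig between -0.005 and 0.005 m and linear speed of each of cell1, cell2, cell3, cell4, cell5 below 0.01 m/s); the robot touches nothing.
It fails at once if a cell of the train is lifted (8 mm) or tipped (0.35 rad) (z of any of cell1, cell2, cell3, cell4, cell5 in the frame of jig above 0.026 m or angle between any of cell1, cell2, cell3, cell4, cell5's own z axis and vertical above 0.35 rad).
It fails at once if the last cell or the bolt's knob is taken between the fingers (the grasp point inside it) ((horizontal distance between the grasp point and cell5 below 0.011 m and height (world z) of the grasp point below 0.065 m) or (horizontal distance between the grasp point and bolt_knob below 0.006 m and height (world z) of the grasp point below 0.068 m)).
It fails at once if the fingers push on one of the four cells ahead of the last (over 1 N) (contact force between the fingers and cell1 above 1 N or contact force between the fingers and cell2 above 1 N or contact force between the fingers and cell3 above 1 N or contact force between the fingers and cell4 above 1 N).
It fails at once if a spare cell or another bystander is moved more than 15 mm or knocked over (distance of any of spare_a, spare_b, brass_head, hex_bolt, cap_jar, wrench, nut from where it was at the start of the episode above 0.015 m or angle between any of spare_a, spare_b, brass_head, hex_bolt, cap_jar, wrench, nut's own z axis and vertical above 0.4 rad).
It also fails if it takes over 43 s, if anything falls off the work surface, if the arm or the gripper's body presses on something with over 40 N, if the wrist force passes 120 N, or if a joint passes its speed limit or range.

## Robot

A 7-joint arm with a two-finger parallel gripper is mounted at the origin on the work surface. World frame = base frame: x ahead of the robot, y to its left, z up, the work surface at z = 0. Lengths are in m, angles in rad, forces in N, time in s.
With the tool pointing down it reaches from about 0.4 to 0.85 m from the base axis. Payload 4.5 kg.
Tool frame: the origin (TCP) lies at the very end of the fingers, on their centre line; the grasp point (between the pads) lies 19 mm behind it; x points along the fingers, y is the direction in which the jaws open and shut, and the axes are right-handed (so a half turn about x gives the same grasp; the last joint's range is limited). The gripper opens to 85 mm and grips with 20 to 120 N. Pads are 22 mm wide; open, the fingers measure 114 mm over their backs; the gripper's body (76 mm by 85 mm) begins 54 mm behind the grasp point. The pads swing forward as they close: fully open they stand 13 mm farther back than shut.
Start: joints at [1.249, 0.689, -0.195, 1.565, 0.157, 0.902, -0.215], TCP at [0.218, -0.586, 0.231] pointing down, gripper open.
Joint ranges: [-3.01, 3.01], [-0.46, 2.08], [-1.47, 1.51], [0.13, 2.56], [-1, 4.14], [0.04, 2.09], [-2.66, 2.66]. Speed limits (rad/s): [2.57, 2.57, 3.14, 3.14, 3.14, 3.14, 3.14].

## Interface

Orientations are given as [roll, pitch, yaw] about the fixed x, y, z axes, in that order (R = Rz(yaw) Ry(pitch) Rx(roll)).
In Python, from cell import * gives the robot as it stands. The module is installed in compiled form; this text tells all that it offers. Calls block until the motion is done:
- move_pose(position, orientation): joint-space move of the TCP to a pose.
- move_straight(position, v=0.15, ori=None, contact_N=None): straight line of the TCP; ori=None keeps the orientation; v is the mean speed in m/s. With contact_N (N) it stops when the force on the tool has changed by that much, and returns True; else False.
- move_joints(angles): joint-space move.
- gripper_to(opening): opening from 0.0 (shut) to 1.0 (fully open); the grip force is fixed at half the most; returns when the fingers have stopped.
- pause(seconds).
- solve_ik(position, orientation): joint angles nearest the present ones, or None.
- camera(name): name is "side" or "top"; returns a dict with "img" (480x640x3 uint8, red, green, blue), "mtx" (3x3 intrinsics, pixels), "camera_from_world" (4x4, takes a point from world to camera coordinates). Camera axes: x right, y up, looking along -z (the intrinsics and any distortion apply to the point x, -y, -z); pixel columns grow to the right and rows downward; lengths in m; the calibration is good to about 2 mm. A picture is of the moment at which its call begins. There is no depth.
A pose or a line that the arm cannot do raises IKError and nothing moves.
- sign_off(): hands the job in, once; it reports no verdict.
Trained networks look in the newest picture that a camera, given by its name, has taken for a name from the list of things; names that differ only in an ending like _2 or _b are one class to them, and where a whole thing is asked for, a point or a joint stands for the part that bears it (a point fixed in the world has none). Each returns a list of dicts, best first, with "p" (0 to 1); they miss things now and then, are a little off and sometimes report something else, mostly with a low value. They report only what shows in the picture. A call takes as long as a camera call. They do not tell look-alikes from the thing itself.
- spot_in(camera, name): "bbox" ([left, top, right, bottom] in pixels, round what is visible of it).
- regions_of(camera, name): "region" (480x640 bool, what is visible of it) and "bbox" ([left, top, right, bottom] in pixels, round what is visible of it).
Readings, each from a call of its own:
- current_clock(): time.
- current_joint_positions(): joint angles.
- current_dq(): joint speeds.
- current_joint_torque(): joint torques, N m.
- current_position(): TCP position.
- current_orientation(): TCP orientation.
- current_force(): force on the tool from outside, world axes, zero at the start.
- current_wrist_torque(): the same for the moment, N m.
- current_gripper_width(): opening from 0.0 (shut) to 1.0 (fully open).
Only numpy, scipy, OpenCV 4.12 (cv2) and the standard library are available. Lean on these libraries where they do the work, as an engineer would, in place of code of your own. Each camera call takes 0.05 s, during which the arm holds its last target.

## Working session

There is one attempt and no reset: what is moved stays moved. The work goes in short steps, each a Python script; the robot and the scene stay as the last script left them, time stands still between calls to the robot, and variables do not carry over. Pictures are saved under pics/ and viewed, and the job is handed in when it is done.

```bash
mkdir -p pics; python3 - <<'E'
from cell import *
import cv2,numpy as np
for n in("top","side"):
    c=camera(n); cv2.imwrite(f"pics/{n}0.png",c["img"][:,:,::-1]); print(n,c["mtx"].round(1).tolist(),c["camera_from_world"].round(3).tolist(),[k for k in c])
    for t in("jig","cell1","bolt_knob","spare_a","brass_head"):
        print(t,[(np.round(d["bbox"]).tolist(),round(d["p"],2)) for d in spot_in(n,t)])
print(current_clock())
E
```

```text
top [[499.1, 0.0, 325.2], [0.0, 499.1, 237.8], [0.0, 0.0, 1.0]] [[-0.015, -1.0, 0.011, -0.014], [0.996, -0.014, 0.094, -0.592], [-0.094, 0.013, 0.996, -1.376], [0.0, 0.0, 0.0, 1.0]] ['img', 'mtx', 'camera_from_world']
jig [([231.0, 153.0, 361.0, 320.0], 0.69)]
cell1 [([291.0, 258.0, 304.0, 267.0], 0.62), ([281.0, 210.0, 295.0, 221.0], 0.58), ([373.0, 245.0, 390.0, 254.0], 0.52)]
bolt_knob [([302.0, 222.0, 337.0, 233.0], 0.47)]
spare_a [([257.0, 207.0, 268.0, 222.0], 0.66), ([264.0, 273.0, 278.0, 287.0], 0.58)]
brass_head []
side [[598.4, 0.0, 308.9], [0.0, 598.4, 236.8], [0.0, 0.0, 1.0]] [[-0.78, -0.626, -0.017, 0.451], [0.351, -0.459, 0.816, -0.265], [-0.519, 0.63, 0.578, -1.134], [0.0, 0.0, 0.0, 1.0]] ['img', 'mtx', 'camera_from_world']
jig [([175.0, 213.0, 394.0, 342.0], 0.97)]
cell1 [([280.0, 247.0, 296.0, 269.0], 0.8), ([294.0, 253.0, 306.0, 273.0], 0.77), ([268.0, 243.0, 279.0, 270.0], 0.75), ([258.0, 242.0, 269.0, 266.0], 0.68), ([306.0, 258.0, 316.0, 279.0], 0.67), ([354.0, 213.0, 365.0, 235.0], 0.53)]
bolt_knob [([299.0, 224.0, 307.0, 243.0], 0.53), ([232.0, 254.0, 247.0, 279.0], 0.16)]
spare_a [([232.0, 252.0, 249.0, 281.0], 0.82), ([306.0, 283.0, 318.0, 309.0], 0.76)]
brass_head [([338.0, 243.0, 354.0, 272.0], 0.73)]
0.6
```

```bash
python3 - <<'E'
import cv2
a=cv2.imread("pics/top0.png");cv2.imwrite("pics/top0c.png",cv2.resize(a[140:330,200:420],None,fx=3.1,fy=3.1,interpolation=cv2.INTER_CUBIC))
a=cv2.imread("pics/side0.png");cv2.imwrite("pics/side0c.png",cv2.resize(a[190:360,160:410],None,fx=3.2,fy=3.2,interpolation=cv2.INTER_CUBIC))
E
```

```text
(no output)
```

View pics/top0.png

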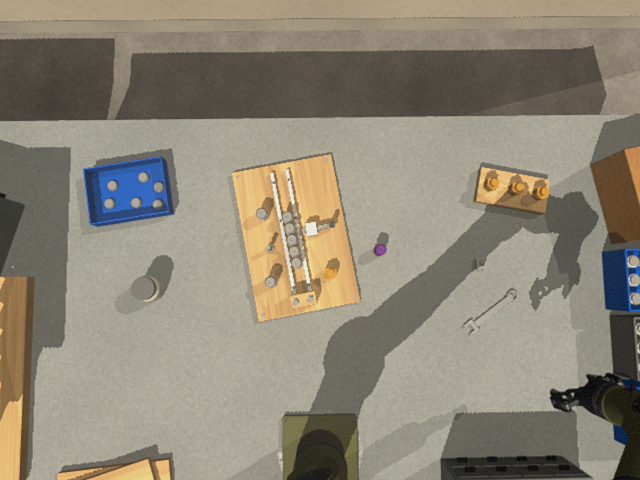

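View pics/top0c.png

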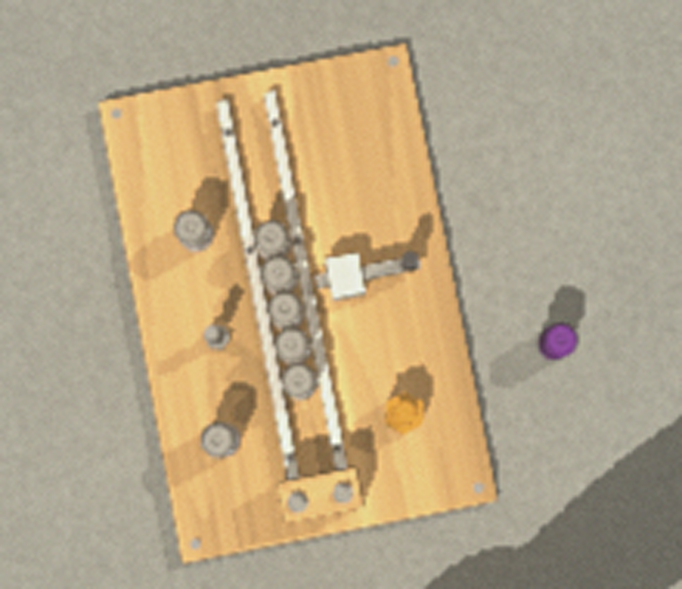

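View pics/side0c.png

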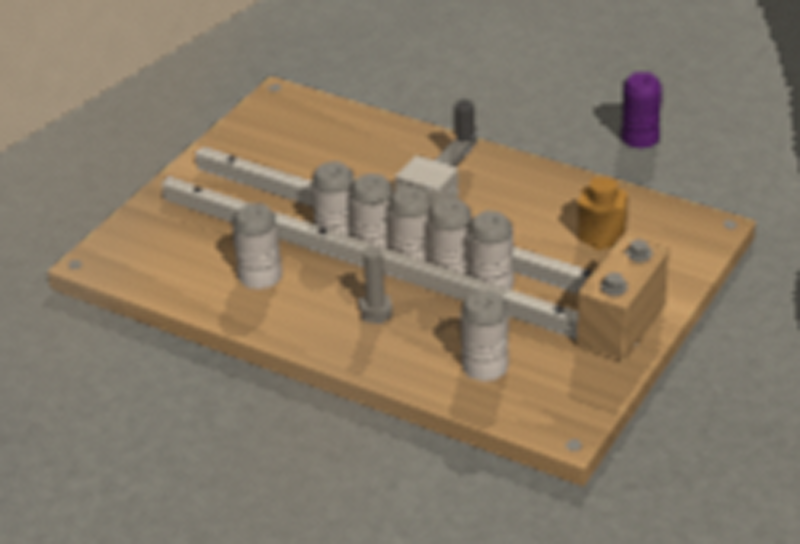

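Top crop: the rail runs from its mouth (top, px ~275,172) down to the stop (px ~304,300). The five train cells lie between px (287,217) and (296,263), and the knob is at px (332,224). The two grey cells left of the rail, at (262,214) and (271,282), are spares standing outside the bars. The purple one at (380,250) is the look-alike and stays put. The grey row inside the channel fits the description of the train. Next I fit the plate pose.

```bash
cat >h.py <<'E'
import numpy as np,cv2
from scipy.optimize import least_squares
def proj(c,P):
    P=np.atleast_2d(P); q=P@c["camera_from_world"][:3,:3].T+c["camera_from_world"][:3,3]
    p=np.stack([q[:,0],-q[:,1],-q[:,2]],1)@c["mtx"].T
    return p[:,:2]/p[:,2:]
def W(t,P):
    P=np.atleast_2d(np.array(P,float))/1000; c,s=np.cos(t[2]),np.sin(t[2])
    return np.stack([t[0]+c*P[:,0]-s*P[:,1],t[1]+s*P[:,0]+c*P[:,1],P[:,2]],1)
E
python3 - <<'E'
from cell import *; from h import *
ct,cs=camera("top"),camera("side")
T=[((-200,-22,34),(222,100)),((-200,22,34),(271,90)),((-19,58,50),(346,276)),((150,-35,68),(280,486)),((150,35,68),(354,469)),((-19,125,74.5),(410,261))]
S=[((-200,-22,34),(170,183)),((-200,22,34),(203,155)),((-19,58,50),(427,173)),((-19,125,74.5),(465,104))]
up=np.array([p for _,p in T])/3.1+[200,140]; us=np.array([p for _,p in S])/3.2+[160,190]
PT=[a for a,_ in T];PS=[a for a,_ in S]
f=lambda t:np.concatenate([(proj(ct,W(t,PT))-up).ravel(),(proj(cs,W(t,PS))-us).ravel()])
r=least_squares(f,[.6,.05,3.1],loss="soft_l1"); print(r.x,f(r.x).reshape(-1,2).round(1).tolist())
ft=lambda t:(proj(ct,W(t,PT))-up).ravel();print("top only",least_squares(ft,[.6,.05,3.1]).x)
fs=lambda t:(proj(cs,W(t,PS))-us).ravel();print("side only",least_squares(fs,[.6,.05,3.1]).x)
t=r.x;np.save("t.npy",t)
# cells: top px and side px of cap centres
tc=np.array([(270,238),(278,273),(285,309),(292,345),(299,380)])/3.1+[200,140]
sc=np.array([(332,176),(371,187),(410,200),(449,212),(490,224)])/3.2+[160,190]
for c,m in((ct,tc),(cs,sc)):
    g=lambda q:(proj(c,W(t,[[q[0]-32*(0) +32*i,q[1],73] for i in range(5)]))-m).ravel()
    q=least_squares(g,[-60,0]);print("cell5 x,y",q.x,np.abs(q.fun).max())
print(current_orientation(),W(t,[[0,0,0],[-90,0,38],[-19,150,50]]))
from itertools import product
ol=[[x,y,z] for x,y,z in [(-200,17,34),(150,17,34),(150,-17,34),(-200,-17,34)]]
for n,c,cr,k in(("top",ct,(200,140,220,190),3.1),("side",cs,(160,190,250,170),3.2)):
    im=cv2.resize(c["img"][cr[1]:cr[1]+cr[3],cr[0]:cr[0]+cr[2],::-1].copy(),None,fx=k,fy=k,interpolation=cv2.INTER_CUBIC)
    for L in(ol,[(-37,43,50),(-37,73,50),(-1,73,50),(-1,43,50)],[(150,-35,68),(150,35,68)],[(-200,0,18),(150,0,18)]):
        cv2.polylines(im,[((proj(c,W(t,L))-cr[:2])*k).round().astype(int)],True,(0,0,255),1)
    for p in proj(c,W(t,[(-19,125,44.5),(-19,125,74.5)]+[(q.x[0]+32*i,0,73) for i in range(5)])): cv2.circle(im,tuple(int(v) for v in ((p-cr[:2])*k)),3,(255,0,0),-1)
    cv2.imwrite(f"pics/ov_{n}.png",im)
E
```

```text
[0.58341458 0.06940325 3.31855868] [[-0.1, 1.0], [-0.6, 1.3], [-0.4, 0.7], [-1.2, -0.2], [0.4, 0.3], [3.0, -0.1], [-1.7, -1.0], [-1.3, -1.7], [-0.3, -0.4], [1.3, -1.5]]
top only [0.58477217 0.06989289 3.31837119]
side only [0.5793906  0.07100075 3.32521696]
cell5 x,y [-63.76229806   1.0649402 ] 0.4308212589165237
cell5 x,y [-60.18571252  -3.41233699] 0.32719487825687565
[ 1.32402487  1.57066452 -1.46173551] [[ 0.58341458  0.06940325  0.        ]
 [ 0.67200899  0.0852472   0.038     ]
 [ 0.62852441 -0.07490926  0.05      ]]
```

View pics/ov_top.png

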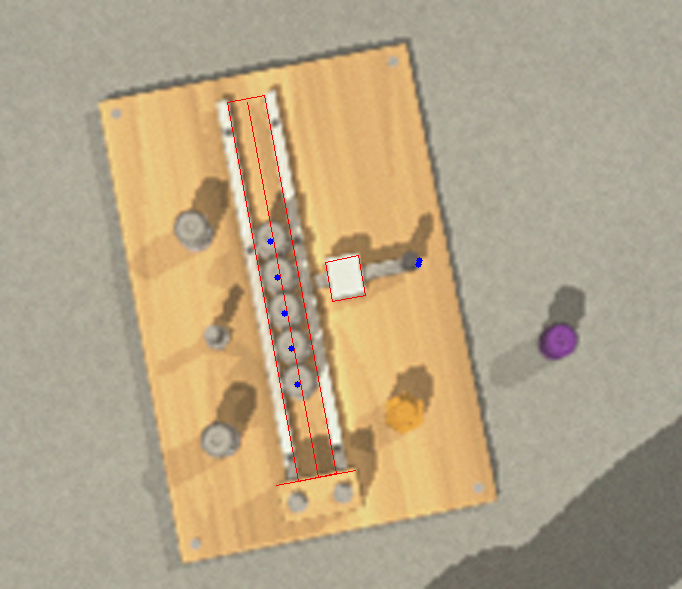

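View pics/ov_side.png

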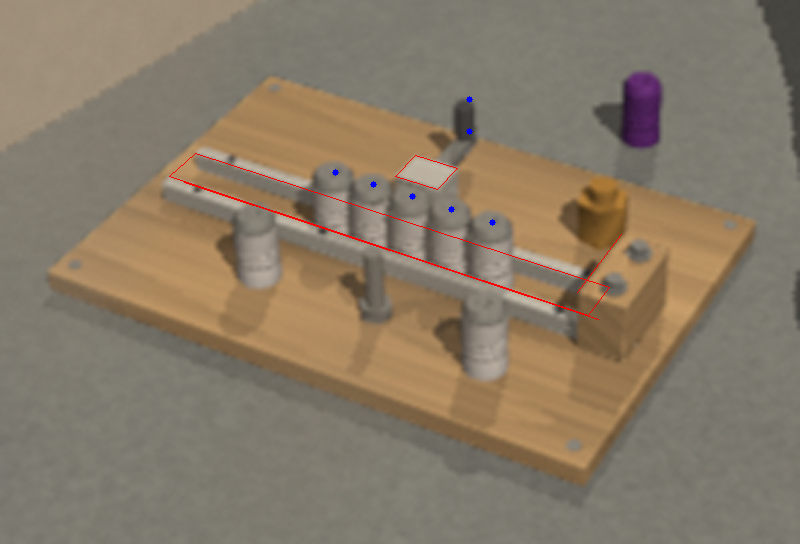

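```bash
python3 - <<'E'
from cell import *; from h import *
ct,cs=camera("top"),camera("side")
T=[((-200,-22,34),(222,100)),((-200,22,34),(271,90)),((-19,58,50),(346,276)),((150,-35,68),(280,486)),((150,35,68),(354,469))]
S=[((-200,-22,34),(170,183)),((-200,22,34),(203,155)),((-19,58,50),(427,173))]
cx=[((0,0,73),0)]
tc=np.array([(270,238),(278,273),(285,309),(292,345),(299,380)])/3.1+[200,140]
sc=np.array([(332,176),(371,187),(410,200),(449,212),(490,224)])/3.2+[160,190]
up=np.array([p for _,p in T])/3.1+[200,140]; us=np.array([p for _,p in S])/3.2+[160,190]
PT=[a for a,_ in T];PS=[a for a,_ in S]
def f(t):
    C=[[t[3]+32*i,0,73] for i in range(5)]
    return np.concatenate([((proj(ct,W(t,PT+C))-np.vstack([up,tc]))).ravel(),((proj(cs,W(t,PS+C))-np.vstack([us,sc]))).ravel(), ])
r=least_squares(f,[.58,.07,3.318,-60],x_scale=[.1,.1,.1,50],loss="soft_l1");t=r.x;print(t,f(t).reshape(-1,2).round(1).tolist())
np.save("t.npy",t)
ku=np.array([410,261])/3.1+[200,140];ks=np.array([465,104])/3.2+[160,190]
k=least_squares(lambda y:np.r_[proj(ct,W(t,[[-19,y[0],74.5]]))[0]-ku,proj(cs,W(t,[[-19,y[0],74.5]]))[0]-ks],[120.]);print("knob y",k.x,k.fun)
yaw=t[2]  # tool y along plate y
for yw in (yaw,yaw-np.pi,yaw-2*np.pi):
  for rr in (0,): 
    print(yw,[None if (s:=solve_ik(W(t,[p])[0],[rr,np.pi/2,yw])) is None else np.round(s,2).tolist() for p in([-120,0,120],[-120,0,38],[-20,0,38],[-19,160,50],[-19,95,50])])
E
```

```text
[  0.58315964   0.06890868   3.31885969 -63.02590715] [[0.1, 1.1], [-0.4, 1.4], [-0.2, 0.8], [-1.0, -0.1], [0.6, 0.4], [0.3, 0.4], [-0.1, 0.5], [-0.2, 0.4], [-0.3, 0.3], [-0.4, 0.6], [-1.5, -1.1], [-1.1, -1.7], [-0.1, -0.5], [0.1, -1.5], [-0.2, -1.1], [-0.2, -1.4], [-0.0, -1.2], [-0.2, -0.9]]
knob y [116.86141767] [ 0.23197862  0.5265135  -0.12793703  0.10366164]
3.318859690639582 [[-0.2, 0.93, 0.01, 1.38, -0.01, 0.83, -1.57], [-0.22, 1.03, 0.05, 1.41, -0.06, 0.7, -1.54], [-0.22, 0.94, 0.05, 1.75, -0.09, 0.45, -1.51], [0.07, 0.94, -0.02, 1.65, 0.04, 0.55, -1.36], [-0.04, 0.93, -0.0, 1.71, 0.0, 0.5, -1.44]]
0.17726703704978908 [[0.18, 1.05, -0.84, 1.36, 0.81, 1.09, 0.97], [0.2, 1.18, -0.9, 1.38, 0.98, 1.05, 0.87], [0.22, 1.06, -0.78, 1.73, 1.0, 0.82, 0.69], [0.41, 1.02, -0.66, 1.64, 0.83, 0.79, 1.11], [0.36, 1.04, -0.76, 1.69, 0.94, 0.82, 0.91]]
-2.964325616540004 [[-0.2, 0.93, 0.01, 1.38, -0.01, 0.83, -1.57], [-0.22, 1.03, 0.05, 1.41, -0.06, 0.7, -1.54], [-0.22, 0.94, 0.05, 1.75, -0.09, 0.45, -1.51], [0.07, 0.94, -0.02, 1.65, 0.04, 0.55, -1.36], [-0.04, 0.93, -0.0, 1.71, 0.0, 0.5, -1.44]]
```

```bash
python3 - <<'E'
from cell import *; from h import *
t=np.load("t.npy");o=[0,np.pi/2,t[2]]
p=lambda *a:W(t,[a])[0]
p0=current_position();move_straight([p0[0],p0[1],0.3],v=.2)
gripper_to(0.0)
move_pose(p(-122,0,150),o)
move_straight(p(-122,0,40),v=.1)
print(current_clock(),current_position(),p(-122,0,40),current_force(),current_gripper_width())
for n,cr,k in(("top",(200,140,220,190),3.1),("side",(160,190,250,170),3.2)):
    c=camera(n)
    im=cv2.resize(c["img"][cr[1]:cr[1]+cr[3],cr[0]:cr[0]+cr[2],::-1].copy(),None,fx=k,fy=k,interpolation=cv2.INTER_CUBIC)
    q=(proj(c,[current_position()])[0]-cr[:2])*k; cv2.circle(im,tuple(int(v) for v in q),3,(0,0,255),-1)
    cv2.imwrite(f"pics/b_{n}.png",im)
E
```

```text
6.275 [0.70398216 0.0905091  0.04087779] [0.70324782 0.09042217 0.04      ] [-0.88327113 -0.16739923  0.38862633] 0.0016108562874860206
```

View pics/b_top.png

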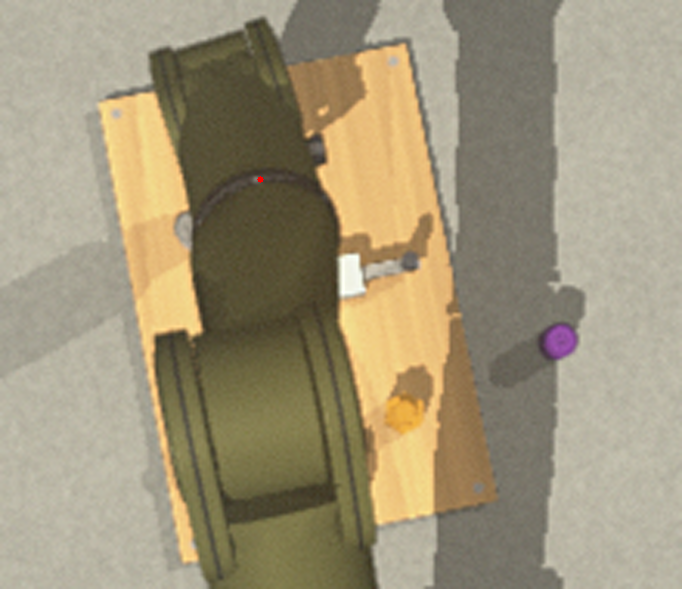

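View pics/b_side.png

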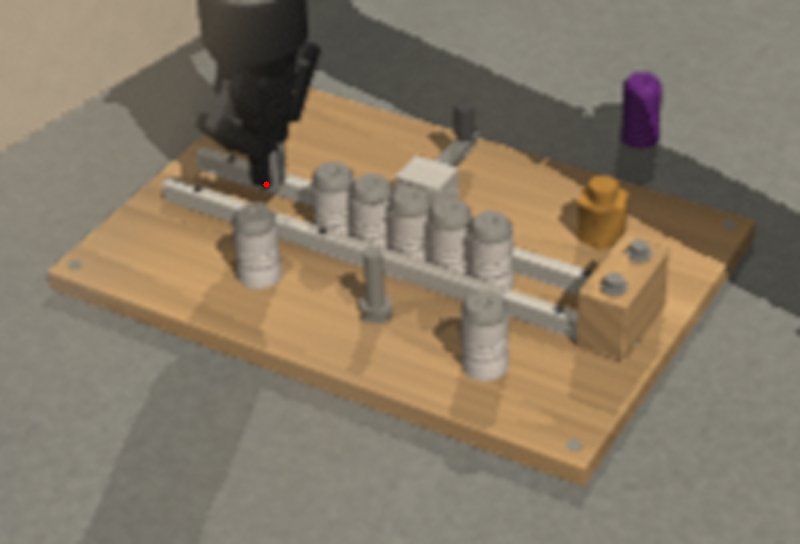

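The tip (side crop 266,187) is mid-channel behind the last cell, with the red mark on it. The outer knuckle (205,122) sticks out towards spare_a, so I check that clearance first.

```bash
python3 - <<'E'
from cell import *; from h import *
t=np.load("t.npy");c=camera("side")
for y,z in[(-40,80),(-50,80),(-60,80),(-50,100),(-57,100),(-57,120),(57,100),(50,110)]:
    print(y,z,((proj(c,W(t,[[-122,y,z]]))[0]-[160,190])*3.2).round())
for nm,px in(("a",(256,216)),("b",(484,304))):
    u=np.array(px)/3.2+[160,190]
    r=least_squares(lambda q:proj(c,W(t,[[q[0],q[1],73]]))[0]-u,[-50,-60],x_scale=50);print(nm,r.x)
E
python3 - <<'E'
import cv2
a=cv2.imread("pics/b_side.png")[0:240,150:380];cv2.imwrite("pics/b_z.png",cv2.resize(a,None,fx=2.5,fy=2.5))
E
```

```text
-40 80 [232. 170.]
-50 80 [224. 178.]
-60 80 [216. 185.]
-50 100 [221. 155.]
-57 100 [216. 160.]
-57 120 [213. 137.]
57 100 [304.  81.]
50 110 [298.  74.]
a [-82.13704965 -69.55081332]
b [104.23250421 -80.15595349]
```

View pics/b_z.png

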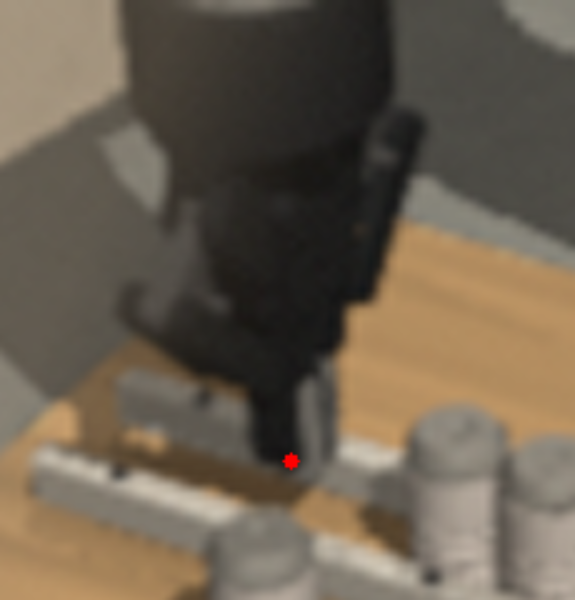

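The knuckle is at about z 120 mm over y ≈ -60, and the spare's top is at 73 mm, so it clears. Now I push.

```bash
python3 - <<'E'
from cell import *; from h import *
t=np.load("t.npy");p=lambda *a:W(t,[a])[0]
def inv():
    w=current_position();d=w[:2]-t[:2];c,s=np.cos(t[2]),np.sin(t[2]);return np.round([1000*(c*d[0]+s*d[1]),1000*(-s*d[0]+c*d[1]),1000*w[2]],1)
print(move_straight(p(-40,0,39),v=.03,contact_N=7),inv(),current_force().round(2) if hasattr(current_force(),'round') else current_force(),current_clock())
c=camera("side");cr=(160,190,250,170)
cv2.imwrite("pics/c_side.png",cv2.resize(c["img"][cr[1]:cr[1]+cr[3],cr[0]:cr[0]+cr[2],::-1].copy(),None,fx=3.2,fy=3.2,interpolation=cv2.INTER_CUBIC))
E
```

```text
False [-40.1   0.   39. ] [2.02 0.34 1.22] 9.3083
```

View pics/c_side.png

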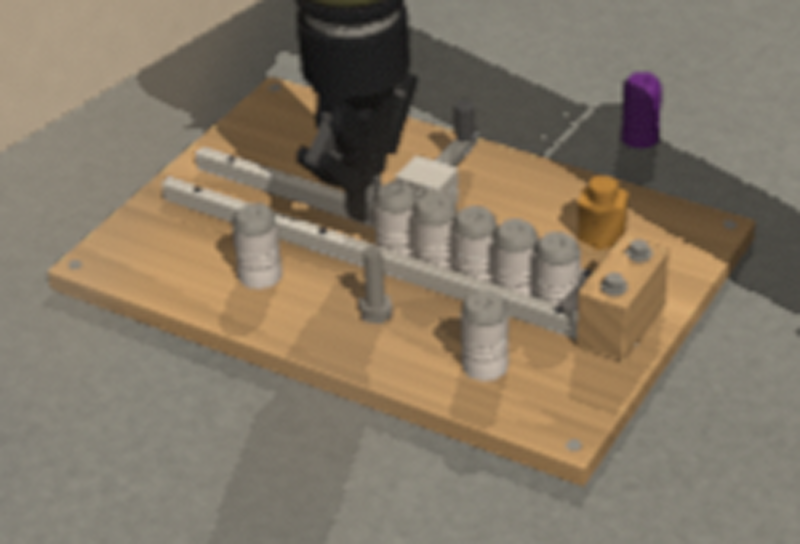

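The train has moved upright and closed up, with cap1 at (558,245) just short of the stop. I continue until it presses.

```bash
python3 - <<'E'
from cell import *; from h import *
t=np.load("t.npy");p=lambda *a:W(t,[a])[0]
def inv():
    w=current_position();d=w[:2]-t[:2];c,s=np.cos(t[2]),np.sin(t[2]);return np.round([1000*(c*d[0]+s*d[1]),1000*(-s*d[0]+c*d[1]),1000*w[2]],1)
print(move_straight(p(-8,0,39),v=.02,contact_N=10),inv(),np.round(current_force(),2),current_clock())
pause(.3);print(inv(),np.round(current_force(),2))
c=camera("side");cr=(160,190,250,170)
cv2.imwrite("pics/d_side.png",cv2.resize(c["img"][cr[1]:cr[1]+cr[3],cr[0]:cr[0]+cr[2],::-1].copy(),None,fx=3.2,fy=3.2,interpolation=cv2.INTER_CUBIC))
E
```

```text
True [-23.8  -0.4  40. ] [1.8  0.23 0.11] 10.4167
[-24.1  -0.5  39.8] [0.56 0.23 0.47]
```

View pics/d_side.png

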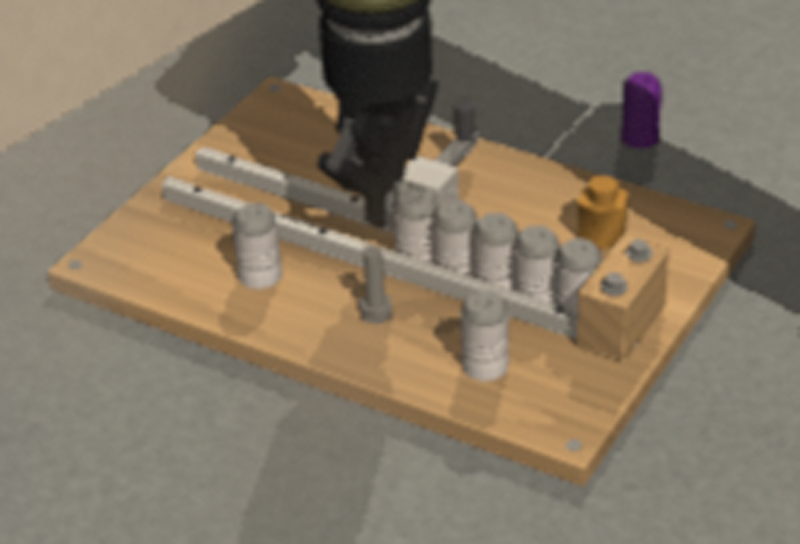

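The stop was reached at TCP x ≈ -24 (-21 expected, within calibration error). I press once more to confirm the stop is hard.

```bash
python3 - <<'E'
from cell import *; from h import *
t=np.load("t.npy");p=lambda *a:W(t,[a])[0]
def inv():
    w=current_position();d=w[:2]-t[:2];c,s=np.cos(t[2]),np.sin(t[2]);return np.round([1000*(c*d[0]+s*d[1]),1000*(-s*d[0]+c*d[1]),1000*w[2]],1)
print(move_straight(p(-10,0,39.5),v=.015,contact_N=14),inv(),np.round(current_force(),2),current_clock())
pause(.3);print(inv())
move_straight(p(-60,0,41),v=.08)
move_straight(p(-60,0,130),v=.25)
c=camera("side");cr=(160,190,250,170)
cv2.imwrite("pics/e_side.png",cv2.resize(c["img"][cr[1]:cr[1]+cr[3],cr[0]:cr[0]+cr[2],::-1].copy(),None,fx=3.2,fy=3.2,interpolation=cv2.INTER_CUBIC))
move_straight(p(-60,160,130),v=.25)
move_straight(p(-19,160,130),v=.2)
c=camera("side");cv2.imwrite("pics/f_side.png",cv2.resize(c["img"][cr[1]:cr[1]+cr[3],cr[0]:cr[0]+cr[2],::-1].copy(),None,fx=3.2,fy=3.2,interpolation=cv2.INTER_CUBIC))
c=camera("top");cr=(200,140,220,190);cv2.imwrite("pics/f_top.png",cv2.resize(c["img"][cr[1]:cr[1]+cr[3],cr[0]:cr[0]+cr[2],::-1].copy(),None,fx=3.1,fy=3.1,interpolation=cv2.INTER_CUBIC))
print(current_clock())
E
```

```text
True [-24.3  -0.9  41.8] [ 1.59  0.41 -0.84] 11.4583
[-24.2  -0.9  41.5]
14.1667
```

View pics/f_side.png

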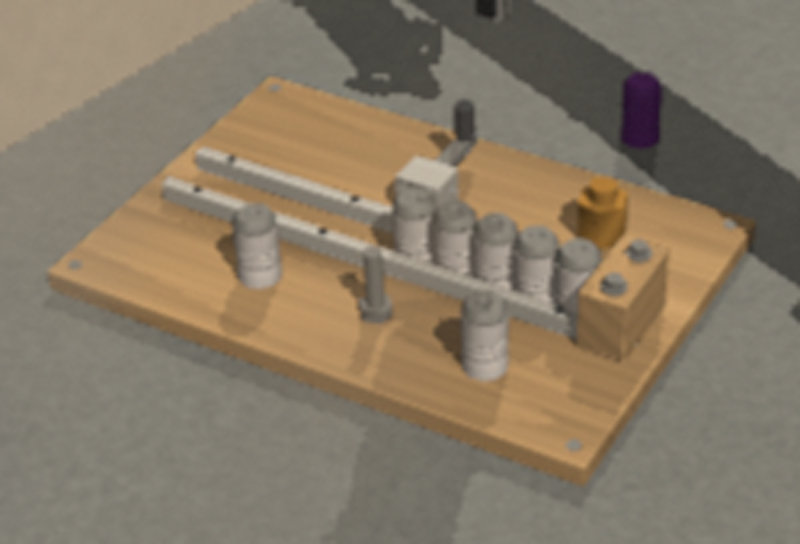

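View pics/f_top.png

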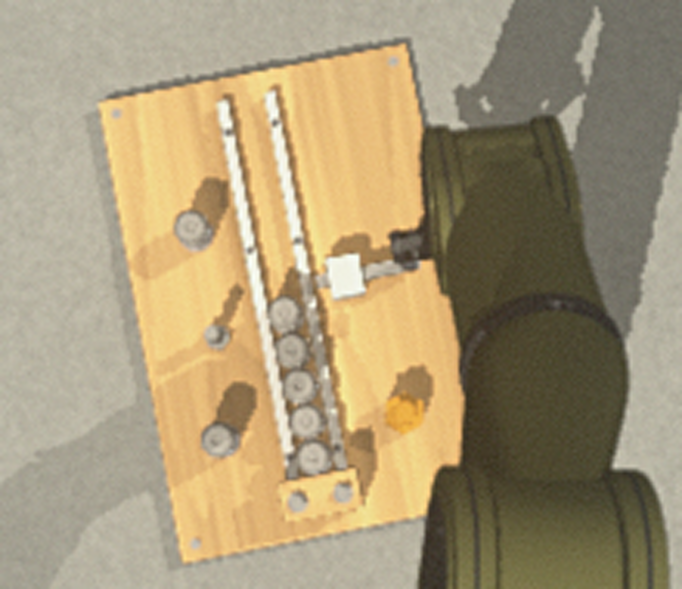

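The top view shows the row closed, from (285,314) to (313,458), against the stop's edge. Both presses ended at x ≈ -24, so my fit is about 3 mm off along the rail, and I aim at the knob at x = -21. The bolt is still withdrawn. Now I push the knob.

```bash
python3 - <<'E'
from cell import *; from h import *
t=np.load("t.npy");p=lambda *a:W(t,[a])[0]
def inv():
    w=current_position();d=w[:2]-t[:2];c,s=np.cos(t[2]),np.sin(t[2]);return np.round([1000*(c*d[0]+s*d[1]),1000*(-s*d[0]+c*d[1]),1000*w[2]],1)
move_straight(p(-21,160,53),v=.15)
print(inv(),np.round(current_force(),2))
print(move_straight(p(-21,82,53),v=.035,contact_N=11),inv(),np.round(current_force(),2),current_clock())
pause(.3);print(inv())
def snap(tag):
    for n,cr,k in(("top",(200,140,220,190),3.1),("side",(160,190,250,170),3.2)):
        c=camera(n);cv2.imwrite(f"pics/{tag}_{n}.png",cv2.resize(c["img"][cr[1]:cr[1]+cr[3],cr[0]:cr[0]+cr[2],::-1].copy(),None,fx=k,fy=k,interpolation=cv2.INTER_CUBIC))
snap("g")
E
```

```text
[-21.8 160.   53.4] [ 0.65 -1.09  0.6 ]
True [-20.6  91.4  52.8] [ 0.49 -2.22 -0.09] 16.7083
[-20.1  91.4  52.3]
```

View pics/g_side.png

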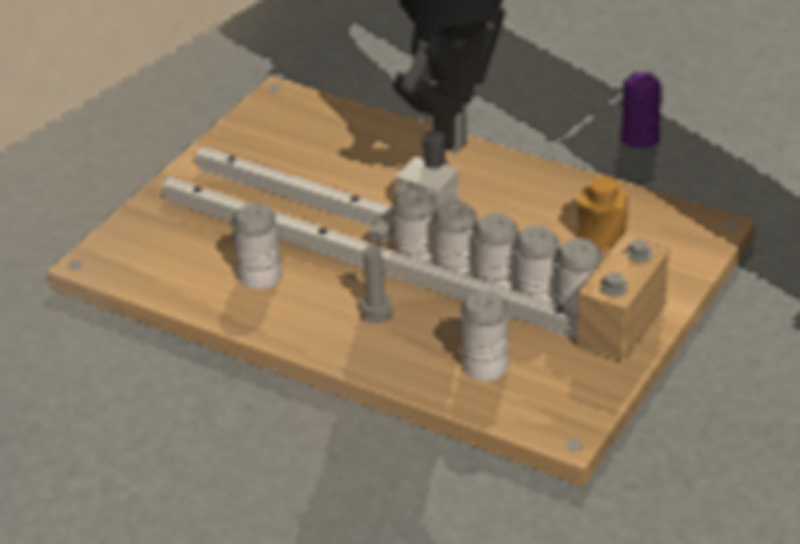

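The bolt's tip shows at (380,230), across the rail behind the last cell, with the knob at the keeper (433,150). It stopped at y = 91.4 (92.5 expected). One firmer press, then I retract and check.

```bash
python3 - <<'E'
from cell import *; from h import *
t=np.load("t.npy");p=lambda *a:W(t,[a])[0]
def inv():
    w=current_position();d=w[:2]-t[:2];c,s=np.cos(t[2]),np.sin(t[2]);return np.round([1000*(c*d[0]+s*d[1]),1000*(-s*d[0]+c*d[1]),1000*w[2]],1)
print(move_straight(p(-21,80,53),v=.02,contact_N=14),inv());pause(.3);print(inv())
move_straight(p(-21,150,53),v=.12)
move_straight(p(-21,170,180),v=.25)
move_straight(p(-60,290,200),v=.25)
for n,cr,k in(("top",(200,140,220,190),3.1),("side",(160,190,250,170),3.2)):
    c=camera(n);cv2.imwrite(f"pics/h_{n}.png",cv2.resize(c["img"][cr[1]:cr[1]+cr[3],cr[0]:cr[0]+cr[2],::-1].copy(),None,fx=k,fy=k,interpolation=cv2.INTER_CUBIC))
print(current_clock())
E
```

```text
True [-19.6  91.5  52.2]
[-19.6  91.5  52. ]
19.9
```

View pics/h_side.png

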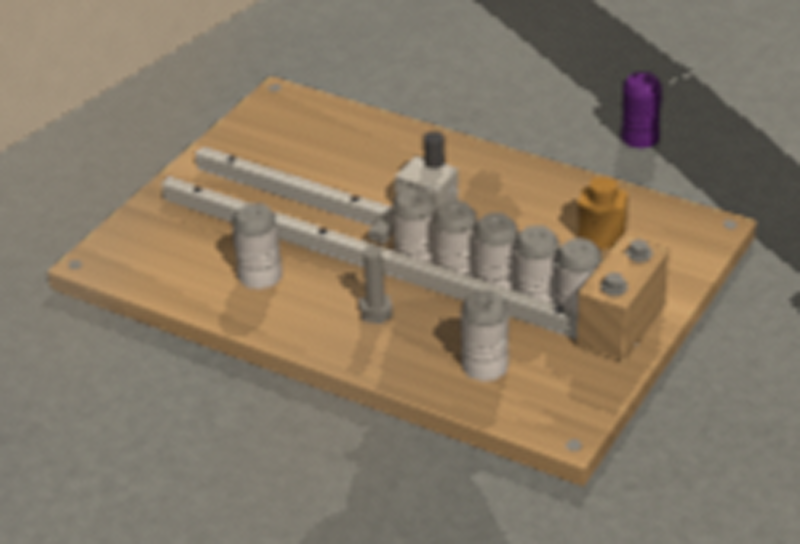

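View pics/h_top.png

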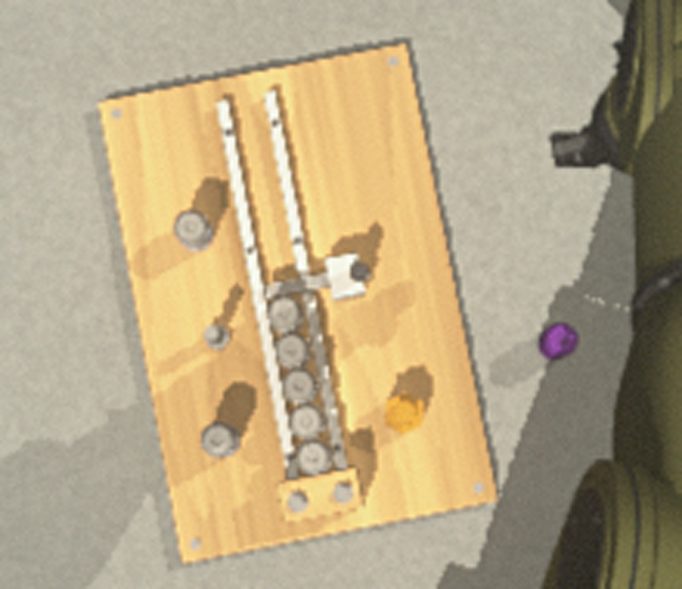

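Top crop: the bolt crosses the rail behind the last cell, its tip at (268,290) by the far bar and the knob at (360,270). The cells are unmoved, the bystanders stand where they were, and the arm is clear.

```bash
python3 -c "
from cell import *
print(current_force());sign_off()"
```

```text
[ 0.49322521  0.12549509 -0.46455039]
the job is handed in; nothing more can be done
```

I pushed the five cells home against the end stop by the back of the last cell, then pushed the knob until the bolt went fully across the rail behind them. I backed the arm clear and handed the job in at about 20 s on the robot's clock.

**Cells:** Two presses (10 and 14 N) stopped at the same place, TCP plate x ≈ -24 mm. The final pictures show the row closed and upright against the stop.

**Bolt:** Two presses (11 and 14 N) stopped at TCP plate y ≈ 91.5 mm, where I expected about 92.5 mm. The tip shows by the far guide bar.

**Bystanders:** In the final pictures, the spares, brass head, hex bolt and purple look-alike stand where they were. The jar, wrench and nut lie outside those cropped views; the arm did not work near them.

**Disagreement:** The plate position I fitted from the two cameras was about 3 mm off along the rail: the cells stopped at -24 mm where I expected -21 mm. The hard stops and the pictures agreed that the cells were home. At the start the bolt's knob was about 8 mm inside its fully withdrawn position, which is within the allowed 22 mm.

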